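# Snap the spare cap onto the oil bottle

## Robot

A 7-joint arm with a two-finger parallel gripper is mounted at the origin on a cart in front of the work surface, level with it; the furniture and walls round the work are solid. World frame = base frame: x ahead of the robot, y to its left, z up, the work surface at z = 0. Lengths are in m, angles in degrees, forces in N, time in s.
With the tool pointing down it reaches from about 0.425 to 0.875 m from the base axis. Payload 4.7 kg.
Tool frame: the origin (TCP) lies on the centre line of the jaws, within the pads' length; the fingertips stand ahead of it and the grasp point (between the pads) lies 2 mm behind it (env.tip_reach is the x of the fingertips in the tool frame, in m); x points along the fingers, z is the direction in which the jaws open and shut, and the axes are right-handed (so a half turn about x gives the same grasp; the last joint's range is limited). The gripper opens to 87 mm and grips with 3 to 60 N. Pads are 19 mm wide; open, the fingers measure 117 mm over their backs; the gripper's body (75 mm by 190 mm) begins 51 mm behind the grasp point.
Start: joints at [68.245, 18.392, -4.016, 83.108, 1.295, 78.541, -3.26], TCP at [0.249, -0.6, 0.24] pointing down, gripper open.
Joint ranges: [-163.93, 163.93], [-17.29, 119.83], [-79.2, 71.16], [3.27, 140.29], [-89.18, 269.18], [5.43, 117.66], [-154.24, 154.24]. Speed limits (degrees/s): [147.25, 147.25, 180, 180, 180, 180, 180].

## Interface

Orientations are given as [roll, pitch, yaw] about the fixed x, y, z axes, in that order (R = Rz(yaw) Ry(pitch) Rx(roll)).
In Python, from cell import telemetry, optics, env, models gives the robot as it stands.
- The arm moves only by the shell command python3 -m pendant 'ROWS' [FORCE]. ROWS is JSON, a list of rows, each a list of 3 entries, a list of its own where there are three numbers: the finger opening in mm, from 0 to 87, then the shift along the tool's x, y, z in mm, then the turn, a rotation vector about the tool's x, y, z in rad. A call has 1 to 10 rows; each row is the pose to reach, as a shift and turn from the pose commanded when the call began, along the tool's axes at that moment; what a row does not reach only later rows make up. A row lasts 1/12 s, in which the tool goes at most 41.7 mm and 7.16 degrees, less where a joint would pass 70% of its speed; a pose out of reach is approached as far as the arm can. A call with a gripper value outside its range is refused whole. The fingers move at their own pace and stop on an object; FORCE is the grip in N (left out, the last holds). Time passes only in rows, so rows that repeat a pose let the fingers close. It gives the time, the measured TCP pose, the force and the opening at its end, in the units of the state.
- telemetry.get_obs(): the state, without advancing time (a new reading comes with each control period).
- optics.read_camera(name): name is "side" or "top" or "wrist"; returns a dict with "image" (400x640x3 uint8, blue, green, red), "range_z" (400x640 float32, m along the optical axis (not along the pixel's ray), 0 where there is no reading), "fx", "fy", "cx", "cy" (pixels), "k1" (the pictures are not rectified: a ray, as slopes to the right and down, at radius r is drawn at 1 + k1 r^2 times it, then the intrinsics apply), "cam_to_world" (4x4, takes a point from camera to world coordinates). Camera axes: x right, y up, looking along -z (the intrinsics and any distortion apply to the point x, -y, -z); pixel columns grow to the right and rows downward; lengths in m; the calibration is good to about 2 mm. A picture is of the moment at which its call begins.
- env.sign_off(): hands the job in, once; it reports no verdict.
Trained networks look in the newest picture that a camera, given by its name, has taken for a name from the list of things; names that differ only in an ending like _2 or _b are one class to them, and where a whole thing is asked for, a point or a joint stands for the part that bears it (a point fixed in the world has none). Each returns a list of dicts, best first, with "confidence" (0 to 1); they miss things now and then, are a little off and sometimes report something else, mostly with a low value. They report only what shows in the picture. A call takes as long as a camera call. They do not tell look-alikes from the thing itself.
- models.masks_of(camera, label): "pixels" (400x640 bool, what is visible of it) and "extent" ([left, top, right, bottom] as shares, 0 to 1, of the picture: columns of its width, rows of its height, round what is visible of it).
- models.landmark_of(camera, label): "centre" ([row, column] as shares, 0 to 1, of the picture: columns of its width, rows of its height: a listed point, or the origin of a listed thing).
The state is a dict: "time_s": time; "qpos": joint angles; "joint_velocities": joint speeds; "effort": joint torques, N m; "tool_pos": TCP position; "tool_rot": TCP orientation; "force": force on the tool from outside, world axes, zero at the start; "wrist_torque": the same for the moment, N m; "grip_width": finger opening in m.
Only numpy, scipy, OpenCV 4.12 (cv2) and the standard library are available. Lean on these libraries where they do the work, as an engineer would, in place of code of your own. Each camera call takes 0.05 s, during which the arm holds its last target.

## Task

Pull the little drawer open by its handle, take the orange cap out and snap it onto the white stud on top of the blue oil bottle: push it straight down until it clicks, then keep pushing until its rim sits fully home on the black collar. Finish with the gripper still on the cap, pressing it firmly down, with the drawer left open, and leave the salt shaker, the egg timer and the tin where they stand.

Things in the scene. Friction and masses are not known exactly. Their poses are not given: they have to be found in the camera images.
- drawer_box: Pale wooden worktop drawer unit with a white front, 170 deep (x) x 220 wide (y) x 85 mm high, fixed. Origin: centre of its underside. Its x axis points from the front to the back; the single drawer slides out along its -x, towards the robot.
- drawer_box_drawer0 (a joint): How far the drawer is pulled out, m: 0 shut, 0.109 at its stop. About 1 N of friction; it stays where it is left and starts shut or up to 8 mm ajar. Inside it is 178 mm wide (y), 125 mm long (x); its floor is 22 mm and its walls' top 63 mm above the worktop.
- drawer_box_drawer0_handle (a point): Middle of the drawer's handle, a steel bar 11 mm thick and 110 mm long, level, along the unit's y axis, 47 mm above the worktop; its centre line is 35 mm in front of the white drawer front (about 29 mm free gap behind the bar). Moves with the drawer.
- cap: Orange ribbed plastic cap, 42 mm diameter, 32 mm high, 30 g, open underneath: a mouth 25 mm wide with a lip 4 mm high, inside 35 mm wide and 28 mm deep. Origin: centre of its underside (the rim), z up through its closed top. It stands mouth down on the drawer's floor near the front end, hidden while the drawer is shut, and may slide some mm when it is pulled.
- oil_bottle: Squat blue stoneware oil bottle, 78 mm diameter, fixed to the worktop by its non-slip foot. Origin: centre of its underside, z up. On top lies a black collar 40 mm across; from it rises the white stud: 22 mm diameter, 18 mm straight, then tapering to 10 mm at its tip, 25 mm above the collar. Round it are four sprung bumps, 30 mm across, widest 12 mm above the collar.
- stud_seat (a point): Point on the stud's axis at the top of the black collar, 96 mm above the worktop: where the cap's origin sits when the cap is fully home. Coming down, the cap meets the bumps with its rim about 18 mm above the collar; about 8 to 12 N force it past, the force drops below 12 mm, from about 8 mm the bumps snap out above its lip and draw it down; press on to the collar.
- salt_shaker: Glass salt shaker with a pale top, 44 mm diameter, 90 mm high, stands loose near the bottle; to be left alone. Origin: centre of its underside.
- egg_timer: Red and white round egg timer, 56 mm diameter, 56 mm high, stands loose; to be left alone. Origin: centre of its underside.
- tomato_tin: Low red food tin, 75 mm diameter, 58 mm high, stands loose; to be left alone. Origin: centre of its underside.
Not all that is in view belongs to the job. What is shaped like the oil_bottle but green is not meant.

How it is judged:
By the outcome, as a careful person would: the job done as asked, in the order asked, and still so for the second after the job is handed in, while the arm keeps its last pose, push and grip.
It also fails if it takes over 58 s, if anything falls off the work surface, if the arm or the gripper's body presses on something with over 40 N, if the wrist force passes 120 N, or if a joint passes its speed limit or range.

## Working session

There is one attempt and no reset: what is moved stays moved. The work goes in short steps, Python scripts to look and compute and a shell command to move; the robot and the scene stay as the last step left them, time stands still between calls to the robot, and variables do not carry over. Pictures are saved under pics/ and viewed, and the job is handed in when it is done.

```bash
mkdir -p pics; ls
cat > h.py <<'E'
import numpy as np, cv2
from scipy.spatial.transform import Rotation as R
from cell import telemetry, optics, env, models
def px2w(c,row,col,z=None,depth=None):
    xd=(col-c['cx'])/c['fx']; yd=(row-c['cy'])/c['fy']
    x,y=xd,yd
    for _ in range(20):
        r2=x*x+y*y; s=1+c['k1']*r2; x,y=xd/s,yd/s
    d=np.array([x,-y,-1.0]); M=np.array(c['cam_to_world'])
    dw=M[:3,:3]@d; o=M[:3,3]
    t=depth if depth is not None else (z-o[2])/dw[2]
    return o+dw*t
def cloud(c):
    rows,cols=np.mgrid[0:400,0:640]
    xd=(cols-c['cx'])/c['fx']; yd=(rows-c['cy'])/c['fy']; x,y=xd.copy(),yd.copy()
    for _ in range(20):
        s=1+c['k1']*(x*x+y*y); x,y=xd/s,yd/s
    D=c['range_z']; P=np.stack([x*D,-y*D,-D],-1); M=np.array(c['cam_to_world'])
    W=P@M[:3,:3].T+M[:3,3]; W[D<=0]=np.nan
    return W
E
python3 - <<'E'
from h import *
o=telemetry.get_obs(); print({k:np.round(v,3) for k,v in o.items()}, env.tip_reach)
for n in ['side','top','wrist']:
    c=optics.read_camera(n); cv2.imwrite(f'pics/{n}0.png',c['image'])
    W=cloud(c)
    print(n, np.round(c['cam_to_world'],3).tolist())
    for l in ['drawer_box','drawer_box_drawer0_handle','oil_bottle','stud_seat','salt_shaker','egg_timer','tomato_tin','cap']:
        try:
            for m in models.landmark_of(n,l):
                r,cc=m['centre'][0]*400,m['centre'][1]*640
                print(l,'lm',round(m['confidence'],2),round(r),round(cc))
        except Exception as e: print(l,e)
        try:
            for m in models.masks_of(n,l):
                p=m['pixels']; w=W[p]; w=w[~np.isnan(w[:,0])]
                print(l,'mask',round(m['confidence'],2),np.round(np.array(m['extent'])*[640,400,640,400]),np.round(np.percentile(w,[3,50,97],axis=0),3).tolist() if len(w) else None)
        except Exception as e: print(l,e)
E
```

```text
pics
{'time_s': np.float64(0.0), 'qpos': array([68.246, 18.44 , -4.016, 83.173,  1.297, 78.541, -3.262]), 'joint_velocities': array([ 0.006, -0.039,  0.039, -0.017, -0.037,  0.01 ,  0.011]), 'effort': array([-0.0000e+00, -4.9128e+01, -4.0400e-01, -3.1252e+01, -6.4000e-02,
        4.4000e-02,  0.0000e+00]), 'tool_pos': array([ 0.249, -0.6  ,  0.238]), 'tool_rot': array([-176.075,   89.891,  116.487]), 'force': array([-0.038, -0.134,  0.672]), 'wrist_torque': array([ 0.031,  0.003, -0.008]), 'grip_width': np.float64(0.087)} 0.017
side [[0.756, 0.432, -0.491, -0.286], [-0.654, 0.497, -0.57, -0.885], [-0.002, 0.753, 0.658, 1.171], [0.0, 0.0, 0.0, 1.0]]
drawer_box lm 0.69 230 383
drawer_box_drawer0_handle lm 0.81 227 354
drawer_box_drawer0_handle mask 0.87 [354. 221. 377. 253.] [[0.533, -0.18, -0.0], [0.553, -0.137, 0.049], [0.585, -0.048, 0.075]]
drawer_box_drawer0_handle mask 0.52 [249. 181. 266. 195.] [[0.415, 0.309, 0.005], [0.435, 0.321, 0.035], [0.472, 0.356, 0.07]]
oil_bottle lm 0.74 274 309
oil_bottle lm 0.7 188 258
oil_bottle mask 0.95 [298. 245. 326. 282.] [[0.296, -0.139, 0.0],
[... 1688 characters left out ...]
t lm 0.97 220 200
stud_seat lm 0.87 259 369
stud_seat mask 0.71 [191. 207. 225. 232.] [[0.42, 0.317, 0.029], [0.448, 0.345, 0.079], [0.485, 0.385, 0.119]]
salt_shaker lm 0.48 260 195
salt_shaker mask 0.73 [180. 248. 205. 266.] [[0.335, 0.376, -0.001], [0.351, 0.388, 0.064], [0.372, 0.433, 0.091]]
egg_timer lm 0.62 230 452
egg_timer mask 0.73 [447. 217. 468. 240.] [[0.398, -0.373, 0.01], [0.419, -0.347, 0.049], [0.443, -0.329, 0.059]]
tomato_tin lm 0.91 183 441
tomato_tin mask 0.74 [431. 169. 462. 194.] [[0.526, -0.366, 0.01], [0.557, -0.329, 0.055], [0.594, -0.298, 0.061]]
wrist [[0.384, 0.889, 0.25, 0.316], [-0.923, 0.37, 0.103, -0.572], [-0.001, -0.271, 0.963, 0.385], [0.0, 0.0, 0.0, 1.0]]
```

View pics/side0.png

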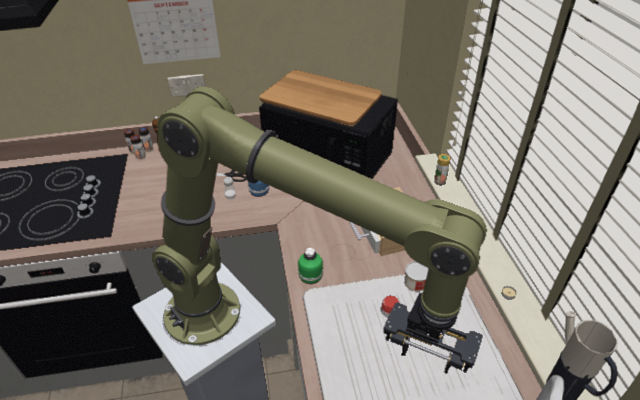

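View pics/top0.png

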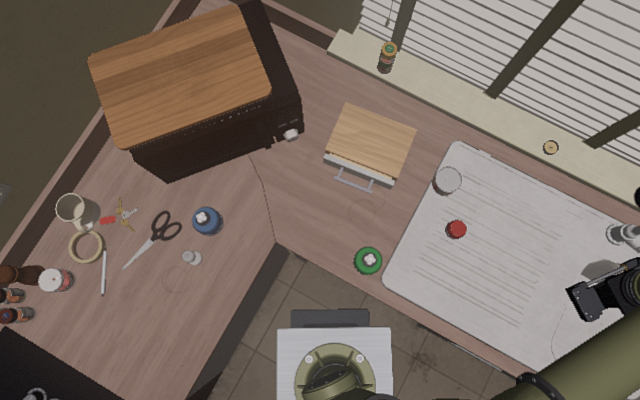

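Two look-alikes in the top view: blue at about (206,220) and green at about (368,260). The blue one is the oil bottle, and the salt shaker beside it at (192,257) agrees. I'll confirm in a crop and measure.

Run:
```python
from h import *
c=optics.read_camera('top'); W=cloud(c); im=c['image']
a=cv2.resize(im[190:280,170:260],None,fx=4,fy=4,interpolation=cv2.INTER_CUBIC)
b=cv2.resize(im[95:205,310:425],None,fx=3.2,fy=3.27,interpolation=cv2.INTER_CUBIC)[:360]
cv2.imwrite('pics/crop0.png',np.hstack([a,b]))
# box top
sub=np.zeros((400,640),bool); sub[90:200,305:425]=1
m=sub&(abs(W[...,2]-0.087)<0.008)
p=W[m]; print('n',len(p),'zmed',np.median(p[:,2]))
r=cv2.minAreaRect(p[:,:2].astype(np.float32)*1000); print(r)
# collar/stud
sub=np.zeros((400,640),bool); sub[200:240,185:230]=1
for lo,hi in [(0.09,.1),(.1,.13),(.06,.09)]:
    q=W[sub&(W[...,2]>lo)&(W[...,2]<hi)]
    print(lo,len(q),q.mean(0), q.min(0),q.max(0))
for l,z in [('stud_seat',.096),('drawer_box_drawer0_handle',.047),('oil_bottle',0)]:
  for m in models.landmark_of('top',l):
    rr,cc=m['centre'][0]*400,m['centre'][1]*640
    print(l,m['confidence'],rr,cc,px2w(c,rr,cc,z=z))
```

```text
n 4053 zmed 0.08573101942001382
((665.966064453125, -110.7069091796875), (219.715576171875, 179.43948364257812), 66.32349395751953)
0.09 80 [0.45303976 0.35236757 0.09608556] [0.43708635 0.33548941 0.09093488] [0.47341692 0.37566621 0.09997257]
0.1 88 [0.45331903 0.35491349 0.11542029] [0.43634254 0.34294673 0.10022735] [0.4677119  0.37404126 0.12759247]
0.06 442 [0.4503694 0.3480528 0.0764807] [0.41640537 0.31623934 0.06000168] [0.49348803 0.39275551 0.0897606 ]
stud_seat 0.94 220.92000000000002 203.71200000000002 [0.44550085 0.35133217 0.096     ]
stud_seat 0.91 257.4 367.87199999999996 [ 0.33919384 -0.09321347  0.096     ]
drawer_box_drawer0_handle 0.64 183.6 353.6 [ 0.55462479 -0.06445849  0.047     ]
oil_bottle 0.94 224.00000000000003 211.00799999999998 [0.45094441 0.35451984 0.        ]
oil_bottle 0.59 263.47999999999996 365.312 [ 0.32862218 -0.09459674  0.        ]
```

View pics/crop0.png

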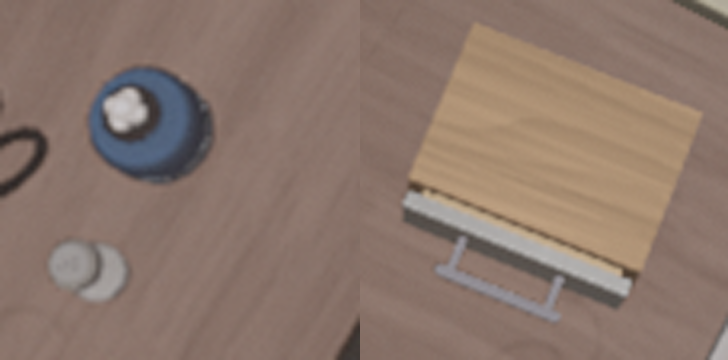

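The crop confirms it: blue body, black collar, white stud at crop (127,105). The drawer is slightly ajar, with its handle bar at crop (438,268)–(558,318). Next I'll compute the approach to the handle.

```bash
cat >> h.py <<'E'
def go(target, jaw):
    """tool shift (mm) and rotvec to reach target TCP (m), pointing down, jaws along jaw xy; both half turns"""
    o=telemetry.get_obs(); e=o['tool_rot']
    A=R.from_euler('xyz',e,degrees=True); p=np.array(o['tool_pos'])
    print('pos',np.round(p,4),'f',np.round(o['force'],1),'q',np.round(o['qpos'],1),'grip',round(float(o['grip_width']),4),'t',o['time_s'])
    sh=A.inv().apply(np.array(target)-p)*1000
    for s in (1,-1):
        z=np.array([jaw[0],jaw[1],0.])*s; z/=np.linalg.norm(z); x=np.array([0,0,-1.])
        B=R.from_matrix(np.stack([x,np.cross(z,x),z],1))
        rv=(A.inv()*B).as_rotvec()
        print('shift',np.round(sh,1),'turn',np.round(rv,4),'deg',np.round(np.degrees(np.linalg.norm(rv))))
BX=np.array([.9159,-.4015,0]); BY=np.array([.4015,.9159,0])
E
python3 - <<'E'
from h import *
c=optics.read_camera('top'); W=cloud(c)
# handle points: z 0.035..0.06 in front of front panel, in box frame
C=np.array([.666,-.1107,0])
P=W.reshape(-1,3); P=P[~np.isnan(P[:,0])]
u=(P-C)@BX; v=(P-C)@BY
m=(u<-.095)&(u>-.17)&(abs(v)<.08)&(P[:,2]>.03)&(P[:,2]<.07)
for a in np.c_[u,v,P[:,2]][m][::3]: print(np.round(a,3))
m=(u<-.08)&(u>-.12)&(abs(v)<.1)&(P[:,2]>.0650)
print('front',np.percentile(u[m],[1,50,99]),np.percentile(P[m,2],[1,50,99]))
m=(u>-.12)&(u<.1)&(abs(v)<.12)&(abs(P[:,2]-.086)<.003); print('top',np.percentile(u[m],[1,99]),np.percentile(v[m],[1,99]))
go([.5546,-.0645,.16],BX)
E
```

```text
[-0.095  0.05   0.046]
[-0.099  0.049  0.05 ]
[-0.103  0.048  0.054]
[-0.105  0.049  0.048]
[-0.108  0.048  0.047]
[-0.111  0.05   0.047]
[-0.118  0.057  0.049]
[-0.112  0.043  0.049]
[-0.12   0.053  0.051]
[-0.116  0.045  0.049]
[-0.124  0.051  0.053]
[-0.121  0.043  0.055]
[-0.126  0.053  0.047]
[-0.125  0.045  0.057]
[-0.121  0.037  0.052]
[-0.127  0.05   0.044]
[-0.124  0.042  0.047]
[-0.122  0.033  0.05 ]
[-0.129  0.043  0.05 ]
[-0.127  0.035  0.055]
[-0.122  0.027  0.051]
[-0.119  0.019  0.051]
[-0.128  0.031  0.053]
[-0.125  0.023  0.054]
[-0.123  0.015  0.06 ]
[-0.096 -0.046  0.053]
[-0.127  0.022  0.054]
[-0.125  0.014  0.057]
[-0.121  0.006  0.056]
[-0.099 -0.044  0.05 ]
[-0.128  0.018  0.049]
[-0.124  0.01   0.047]
[-0.122  0.002  0.052]
[-0.119 -0.006  0.053]
[-0.097 -0.051  0.042]
[-0.126  0.007  0.05 ]
[-0.123 -0.001  0.051]
[-0.119 -0.009  0.047]
[-0.105 -0.044  0.05 ]
[-0.126  0.003  0.042]
[-0.125 -0.005  0.051]
[-0.124 -0.013  0.061]
[-0.119 -0.021  0.053]
[-0.105 -0.05   0.047]
[-0.126 -0.009  0.05 ]
[-0.124 -0.017  0.055]
[-0.12  -0.025  0.052]
[-0.112 -0.043  0.0
[... 164 characters left out ...]

[-0.121 -0.037  0.051]
[-0.117 -0.045  0.05 ]
[-0.127 -0.028  0.046]
[-0.125 -0.036  0.052]
[-0.122 -0.044  0.054]
[-0.118 -0.052  0.05 ]
[-0.127 -0.04   0.052]
[-0.123 -0.048  0.05 ]
[-0.12  -0.055  0.05 ]
[-0.127 -0.046  0.053]
[-0.124 -0.054  0.052]
[-0.127 -0.05   0.043]
[-0.126 -0.058  0.054]
front [-0.08877612 -0.08498498 -0.08023842] [0.06519624 0.07287008 0.07815577]
top [-0.06657665  0.08629449] [-0.10772218  0.10764102]
pos [ 0.2494 -0.6003  0.2396] f [ 0.1 -0.5  0.1] q [68.2 18.4 -4.  83.1  1.3 78.5 -3.3] grip 0.0869 t 2.8
shift [  79.5  487.4 -377.6] turn [-7.638e-01  1.000e-04  1.000e-04] deg 44.0
shift [  79.5  487.4 -377.6] turn [ 2.3778e+00  1.0000e-04 -1.0000e-04] deg 136.0
```

```bash
python3 -m pendant '[[87,[80,487,-378],[-0.764,0,0]],[87,[80,487,-378],[-0.764,0,0]],[87,[80,487,-378],[-0.764,0,0]],[87,[80,487,-378],[-0.764,0,0]],[87,[80,487,-378],[-0.764,0,0]],[87,[80,487,-378],[-0.764,0,0]],[87,[80,487,-378],[-0.764,0,0]],[87,[80,487,-378],[-0.764,0,0]],[87,[80,487,-378],[-0.764,0,0]],[87,[80,487,-378],[-0.764,0,0]]]' 20
python3 - <<'E'
from h import *
go([.5524,-.0625,.16],BX)
E
```

```text
time_s: 3.63
tool_pos: [0.4543, -0.2393, 0.1861]
tool_rot: [-31.9, 89.9, -55.6]
force: [0.8, -0.0, 0.4]
grip_width: 0.0872
pos [ 0.4543 -0.2393  0.1861] f [ 0.8 -0.   0.4] q [ 48.7   5.  -25.  105.7   2.3  69.7  -0.7] grip 0.0872 t 3.6333
shift [ 26.  201.4  18.8] turn [-0.0002  0.001   0.0006] deg 0.0
shift [ 26.  201.4  18.8] turn [ 3.1414e+00  1.0000e-03 -1.6000e-03] deg 180.0
```

```bash
python3 -m pendant '[[30,[15,100,9],[0,0,0]],[30,[26,201,19],[0,0,0]],[30,[26,201,19],[0,0,0]],[26,[26,201,19],[0,0,0]],[26,[26,201,19],[0,0,0]],[26,[26,201,19],[0,0,0]],[26,[26,201,19],[0,0,0]]]' 20
python3 - <<'E'
from h import *
go([.5524,-.0625,.053],BX)
for n in ['top','wrist']:
    c=optics.read_camera(n); cv2.imwrite(f'pics/{n}1.png',c['image'])
    for m in models.landmark_of(n,'drawer_box_drawer0_handle'):
        r,cc=m['centre'][0]*400,m['centre'][1]*640
        print(n,m['confidence'],r,cc,px2w(c,r,cc,z=.047))
    if n=='wrist':
        W=cloud(c).reshape(-1,3); W=W[~np.isnan(W[:,0])]
        d=W-np.array([.666,-.1107,0]); u=d@BX; v=d@BY
        s=(u<-.108)&(u>-.16)&(abs(v)<.035)&(W[:,2]>.038)&(W[:,2]<.062)
        print(s.sum(), np.percentile(u[s],[2,50,98]),np.percentile(W[s,2],[2,50,98]))
E
```

```text
time_s: 4.22
tool_pos: [0.5522, -0.0615, 0.1597]
tool_rot: [124.9, 89.9, 101.5]
force: [0.0, 0.6, 0.1]
grip_width: 0.0484
pos [ 0.5522 -0.0615  0.1597] f [0.  0.6 0.1] q [ 33.6  12.8 -33.7 101.6   7.5  67.9 -25.6] grip 0.0484 t 4.2167
shift [106.7  -1.    0.6] turn [ 0.0058 -0.0007 -0.001 ] deg 0.0
shift [106.7  -1.    0.6] turn [-3.1358e+00  1.5000e-03 -1.1000e-03] deg 180.0
wrist 0.91 202.2 317.18399999999997 [ 0.54566055 -0.06313155  0.047     ]
wrist 0.34 183.88 450.368 [ 0.65231108 -0.09279124  0.047     ]
1083 [-0.13125482 -0.12608605 -0.12108651] [0.0483279  0.05181803 0.05367769]
```

View pics/wrist1.png

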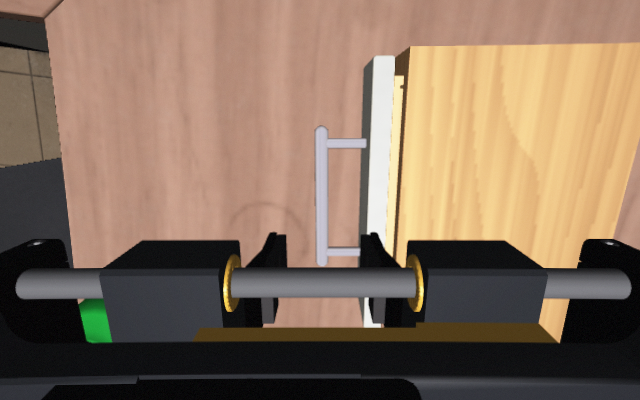

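The wrist view shows the bar vertical at column 321, between the jaws and parallel to them. I'll narrow the jaws and descend.

```bash
python3 -m pendant '[[26,[20,0,-1],[0,0,0]],[26,[40,0,-1],[0,0,0]],[26,[40,0,-1],[0,0,0]],[26,[50,0,-1],[0,0,0]],[26,[70,0,-1],[0,0,0]],[26,[90,0,-1],[0,0,0]],[26,[108,0,-1],[0,0,0]],[26,[108,0,-1],[0,0,0]]]' 20; python3 -m pendant '[[5,[0,0,0],[0,0,0]],[5,[0,0,0],[0,0,0]],[5,[0,0,0],[0,0,0]],[5,[0,0,0],[0,0,0]]]' 20;  python3 - <<'E'
from h import *
go([.5524,-.0625,.053],BX)
E
```

```text
time_s: 5.08
tool_pos: [0.5485, -0.0649, 0.0493]
tool_rot: [-163.0, 89.7, 173.3]
force: [-0.2, 0.2, -0.4]
grip_width: 0.0264
time_s: 5.42
tool_pos: [0.5518, -0.0644, 0.0535]
tool_rot: [6.4, 89.9, -17.2]
force: [-0.2, 0.7, 2.5]
grip_width: 0.0105
pos [ 0.5518 -0.0644  0.0535] f [-0.2  0.7  2.5] q [ 31.8  19.6 -32.2 107.3  12.4  56.4 -29.4] grip 0.0105 t 5.4167
shift [ 0.5  1.9 -0.2] turn [-0.      0.0024 -0.0003] deg 0.0
shift [ 0.5  1.9 -0.2] turn [ 3.1416e+00 -4.0000e-04 -3.8000e-03] deg 180.0
```

Gripped on the bar at 10.5 mm. Pulling along tool −z.

```bash
python3 -m pendant '[[5,[0,0,-10],[0,0,0]],[5,[0,0,-22],[0,0,0]],[5,[0,0,-34],[0,0,0]],[5,[0,0,-46],[0,0,0]],[5,[0,0,-58],[0,0,0]],[5,[0,0,-70],[0,0,0]],[5,[0,0,-82],[0,0,0]],[5,[0,0,-92],[0,0,0]],[5,[0,0,-98],[0,0,0]],[5,[0,0,-98],[0,0,0]]]' 20;  python3 - <<'E'
from h import *
go([.5524,-.0625,.053],BX)
c=optics.read_camera('top'); cv2.imwrite('pics/top2.png',cv2.resize(c['image'][100:300,250:450],None,fx=3,fy=3))
E
```

```text
time_s: 6.25
tool_pos: [0.4606, -0.0246, 0.0534]
tool_rot: [-27.0, 89.9, -50.6]
force: [-0.9, -1.2, 7.3]
grip_width: 0.0103
pos [ 0.4606 -0.0246  0.0534] f [-0.9 -1.2  7.3] q [ 33.4   8.6 -35.4 119.8   6.3  53.3 -29.1] grip 0.0103 t 6.25
shift [ 0.7  2.  99.3] turn [0.001  0.0023 0.0012] deg 0.0
shift [ 0.7  2.  99.3] turn [-3.1406e+00 -1.8000e-03  3.6000e-03] deg 180.0
```

View pics/top2.png

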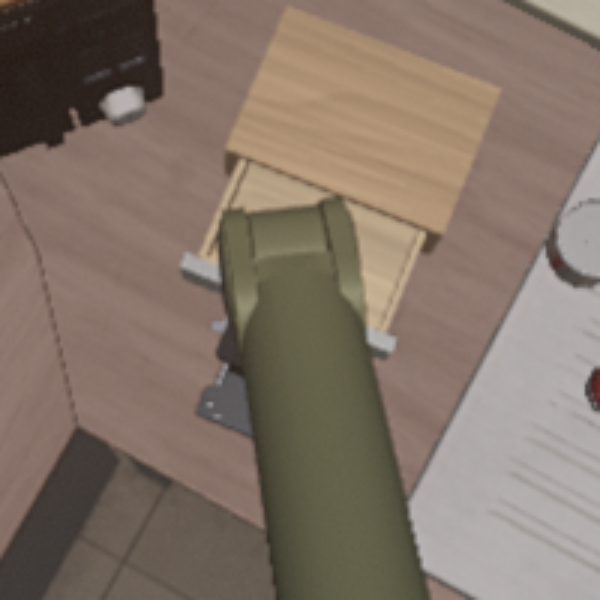

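The drawer is out by about 100 mm. Now I'll release, rise, and move in over the drawer.

```bash
python3 -m pendant '[[26,[0,0,0],[0,0,0]],[26,[0,0,0],[0,0,0]],[26,[0,0,0],[0,0,0]],[26,[0,0,0],[0,0,0]],[26,[-30,0,0],[0,0,0]],[26,[-70,0,0],[0,0,0]],[60,[-110,0,0],[0,0,0]],[60,[-150,0,10],[0,0,0]],[60,[-170,0,10],[0,0,0]],[60,[-170,0,10],[0,0,0]]]' 20;  python3 - <<'E'
from h import *
go([.5,-.04,.23],BY)
c=optics.read_camera('wrist'); cv2.imwrite('pics/w3.png',c['image']); W=cloud(c)
for m in models.landmark_of('wrist','cap'):
    r,cc=m['centre'][0]*400,m['centre'][1]*640
    print(m['confidence'],r,cc,px2w(c,r,cc,z=.022))
for m in models.masks_of('wrist','cap'):
    p=W[m['pixels']];p=p[~np.isnan(p[:,0])]
    print(m['confidence'],np.array(m['extent'])*[640,400,640,400],np.percentile(p,[2,50,98],axis=0))
c=optics.read_camera('top'); cv2.imwrite('pics/top3.png',cv2.resize(c['image'][100:300,250:450],None,fx=3,fy=3))
E
```

```text
time_s: 7.13
tool_pos: [0.4733, -0.029, 0.227]
tool_rot: [11.5, 89.5, -12.2]
force: [0.9, -0.4, 0.3]
grip_width: 0.0452
pos [ 0.4733 -0.029   0.227 ] f [ 0.9 -0.4  0.3] q [ 36.3  -2.2 -34.9 107.4  -1.2  73.8 -21.9] grip 0.0452 t 7.1333
shift [-2.7  0.7 28.9] turn [-1.5709  0.0085  0.0056] deg 90.0
shift [-2.7  0.7 28.9] turn [ 1.5707  0.0056 -0.0085] deg 90.0
0.72 196.52 394.88 [ 0.5405317  -0.07973272  0.022     ]
0.92 [378.304 178.6   429.312 221.   ] [[ 0.52241156 -0.09731251  0.02651777]
 [ 0.54149628 -0.07498843  0.0538337 ]
 [ 0.56103305 -0.05885487  0.05545488]]
```

View pics/w3.png

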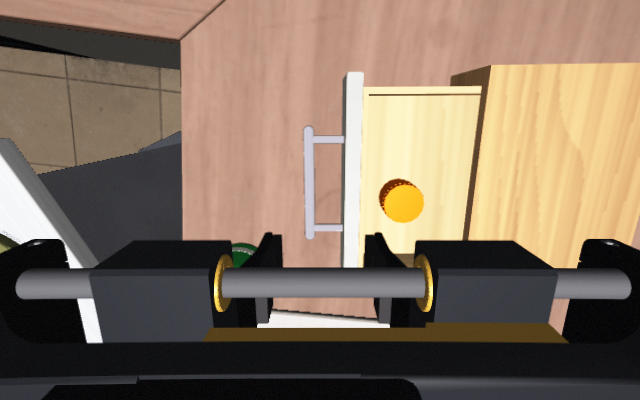

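View pics/top3.png

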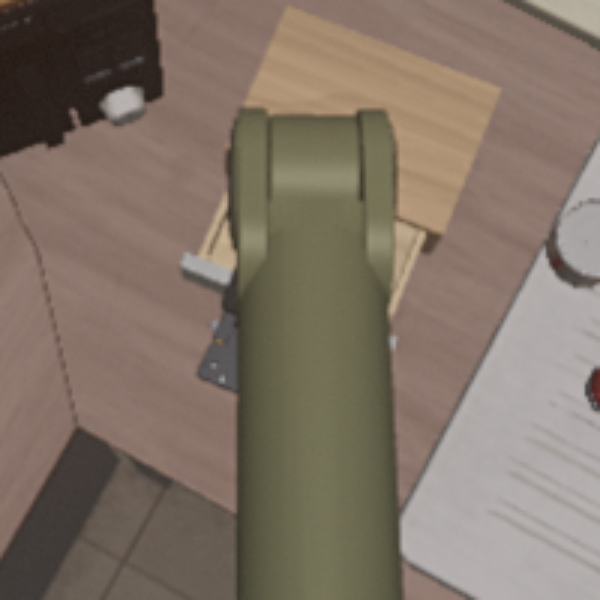

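The cap is at wrist pixel (404,200), standing in the open drawer. I'll take a precise fit of its top.

Run:
```python
from h import *
for i in range(2):
    c=optics.read_camera('wrist'); W=cloud(c)
    m=models.masks_of('wrist','cap')[0]['pixels']
    m=cv2.dilate(m.astype(np.uint8),np.ones((5,5)))>0
    P=W[m]; P=P[~np.isnan(P[:,0])]; T=P[(P[:,2]>.050)&(P[:,2]<.058)]
    # keep orange top: circle fit
    (x,y),r=cv2.minEnclosingCircle(T[:,:2].astype(np.float32)*1000); print(len(T),x,y,r,T.mean(0))
x,y=T[:,:2].mean(0)
go([x,y,.12],BY)
```

```text
1301 542.6380004882812 -79.52349090576172 21.155715942382812 [ 0.54272039 -0.0786385   0.05403818]
1300 542.9285278320312 -78.9933853149414 21.311628341674805 [ 0.5426453  -0.0787349   0.05402066]
pos [ 0.4694 -0.0287  0.2206] f [0.1 1.4 0.7] q [ 36.3  -1.9 -34.9 107.9  -1.1  73.7 -22. ] grip 0.0595 t 7.5333
shift [100.4 -16.4  87.4] turn [-1.5704 -0.0022 -0.0016] deg 90.0
shift [100.4 -16.4  87.4] turn [ 1.5712 -0.0016  0.0022] deg 90.0
```

```bash
python3 -m pendant '[[60,[30,-16,40],[-0.12,0,0]],[60,[60,-16,87],[-1.57,0,0]],[60,[60,-16,87],[-1.57,0,0]],[60,[60,-16,87],[-1.57,0,0]],[60,[60,-16,87],[-1.57,0,0]],[60,[60,-16,87],[-1.57,0,0]],[60,[60,-16,87],[-1.57,0,0]],[60,[60,-16,87],[-1.57,0,0]],[60,[60,-16,87],[-1.57,0,0]],[60,[60,-16,87],[-1.57,0,0]]]' 20;python3 -m pendant '[[60,[0,0,0],[-0.37,0,0]],[60,[0,0,0],[-0.37,0,0]],[60,[0,0,0],[-0.37,0,0]],[60,[0,0,0],[-0.37,0,0]]]'
python3 - <<'E'
from h import *
c=optics.read_camera('wrist'); cv2.imwrite('pics/w4.png',c['image']); W=cloud(c)
for m in models.masks_of('wrist','cap'):
    p=m['pixels'];P=W[cv2.dilate(p.astype(np.uint8),np.ones((5,5)))>0]; P=P[~np.isnan(P[:,0])]; T=P[(P[:,2]>.050)&(P[:,2]<.058)]
    if len(T)>5: print(m['confidence'],len(T),cv2.minEnclosingCircle(T[:,:2].astype(np.float32)*1000),T.mean(0))
go([.5428,-.079,.043],BY)
E
```

```text
time_s: 8.37
tool_pos: [0.543, -0.0783, 0.161]
tool_rot: [109.1, 89.9, 157.1]
force: [0.3, -1.3, -0.2]
grip_width: 0.06
time_s: 8.7
tool_pos: [0.543, -0.0784, 0.1611]
tool_rot: [86.3, 89.9, 155.3]
force: [0.6, 0.0, 0.3]
grip_width: 0.0601
0.89 1932 ((541.7859497070312, -79.86813354492188), 21.03353500366211) [ 0.5412748  -0.07984357  0.05415801]
pos [ 0.5431 -0.0784  0.1613] f [ 0.  -0.9 -0.4] q [ 43.4  13.3 -42.7 102.2   9.6  68.3  66.6] grip 0.0599 t 8.8
shift [ 1.183e+02 -1.000e-01 -7.000e-01] turn [ 0.0408  0.0001 -0.0011] deg 2.0
shift [ 1.183e+02 -1.000e-01 -7.000e-01] turn [-3.1008e+00  1.7000e-03  1.0000e-04] deg 178.0
```

View pics/w4.png

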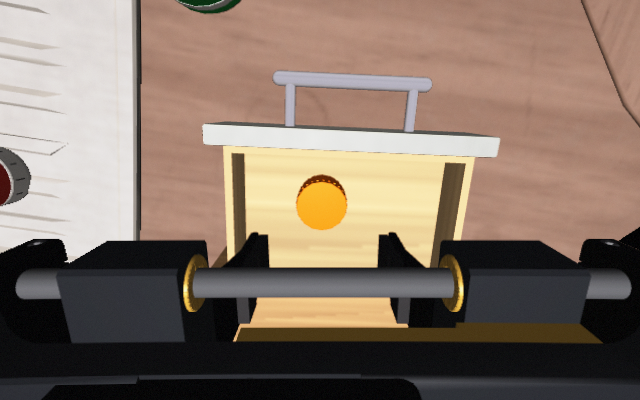

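The cap is at wrist pixel (322,202), centred between the jaws and clear of the walls. I'll descend and grip it.

```bash
python3 -m pendant '[[60,[35,1,-1],[0.04,0,0]],[60,[70,1,-1],[0.04,0,0]],[60,[95,1,-1],[0.04,0,0]],[60,[110,1,-1],[0.04,0,0]],[60,[118,1,-1],[0.04,0,0]],[60,[118,1,-1],[0.04,0,0]]]' 20;python3 -m pendant '[[30,[0,0,0],[0,0,0]],[30,[0,0,0],[0,0,0]],[30,[0,0,0],[0,0,0]],[30,[0,0,0],[0,0,0]],[30,[0,0,0],[0,0,0]]]' 45
python3 - <<'E'
from h import *
go([.5428,-.079,.043],BY)
E
```

```text
time_s: 9.3
tool_pos: [0.5407, -0.0787, 0.042]
tool_rot: [96.2, 89.8, 162.7]
force: [0.1, 0.9, -0.1]
grip_width: 0.0599
time_s: 9.72
tool_pos: [0.5431, -0.0793, 0.0452]
tool_rot: [-89.8, 89.9, -23.2]
force: [-0.4, 0.0, 4.0]
grip_width: 0.0414
pos [ 0.5431 -0.0793  0.0452] f [-0.4  0.   4. ] q [ 40.1  21.3 -39.9 108.3  16.4  56.   59.4] grip 0.0414 t 9.7167
shift [2.2 0.3 0.1] turn [0.0039 0.     0.0023] deg 0.0
shift [2.2 0.3 0.1] turn [-3.1377 -0.0036  0.    ] deg 180.0
```

```bash
python3 -m pendant '[[30,[-20,0,0],[0,0,0]],[30,[-50,0,0],[0,0,0]],[30,[-90,0,0],[0,0,0]],[30,[-130,0,0],[0,0,0]],[30,[-170,0,0],[0,0,0]],[30,[-190,0,0],[0,0,0]],[30,[-190,0,0],[0,0,0]]]' 45
python3 - <<'E'
from h import *
go([.36,.20,.235],BY)
go([.40,.25,.235],BY)
E
```

```text
time_s: 10.3
tool_pos: [0.5451, -0.079, 0.24]
tool_rot: [-85.1, 89.4, -18.5]
force: [0.7, -0.2, -0.3]
grip_width: 0.0416
pos [ 0.5451 -0.079   0.24  ] f [ 0.7 -0.2 -0.3] q [ 44.7   9.3 -43.3  96.6   6.7  76.1  66.8] grip 0.0416 t 10.3
shift [  2.3 280.9 182.4] turn [0.0042 0.0009 0.0102] deg 1.0
shift [  2.3 280.9 182.4] turn [-3.1374e+00 -1.6000e-02  1.4000e-03] deg 180.0
pos [ 0.5451 -0.079   0.24  ] f [ 0.7 -0.2 -0.3] q [ 44.7   9.3 -43.3  96.6   6.7  76.1  66.8] grip 0.0416 t 10.3
shift [  2.5 264.  244.2] turn [0.0042 0.0009 0.0102] deg 1.0
shift [  2.5 264.  244.2] turn [-3.1374e+00 -1.6000e-02  1.4000e-03] deg 180.0
```

Run:
```python
from h import *
c=optics.read_camera('top'); W=cloud(c); cv2.imwrite('pics/top5.png',c['image'])
P=W[:,:330].reshape(-1,3); P=P[~np.isnan(P[:,0])]; P=P[(P[:,2]>.13)&(P[:,1]>.0)&(P[:,1]<.6)]
for y in np.arange(0,.6,.05):
    q=P[(P[:,1]>=y)&(P[:,1]<y+.05)]
    if len(q): print(round(y,2),q[:,0].min().round(3),q[:,2].max().round(3))
```

```text
0.0 0.029 0.34
0.05 0.005 0.312
0.1 0.694 0.289
0.15 0.647 0.292
0.2 0.657 0.293
0.25 0.638 0.294
0.3 0.62 0.294
0.35 0.601 0.293
0.4 0.58 0.294
0.45 0.569 0.293
0.5 0.594 0.307
0.55 0.681 0.437
```

View pics/top5.png

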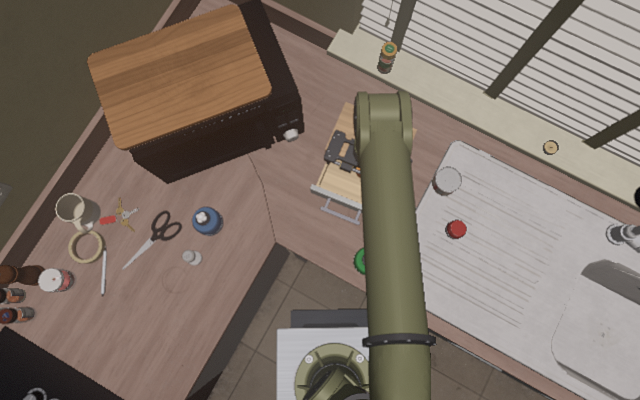

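```bash
python3 -m pendant '[[30,[0,22,25],[0,0,0]],[30,[0,49,55],[0,0,0]],[30,[0,73,83],[0,0,0]],[30,[0,98,111],[0,0,0]],[30,[0,122,138],[0,0,0]],[30,[0,147,166],[0,0,0]],[30,[0,171,194],[0,0,0]],[30,[0,196,222],[0,0,0]],[30,[0,220,249],[0,0,0]],[30,[0,245,277],[0,0,0]]]' 45; python3 -m pendant '[[30,[0,0,0],[0,0,0]],[30,[0,0,0],[0,0,0]],[30,[0,0,0],[0,0,0]]]'
python3 - <<'E'
from h import *
go([.45,.352,.235],BY)
c=optics.read_camera('wrist'); cv2.imwrite('pics/w5.png',c['image']); W=cloud(c); np.save('w5.npy',W)
for l,z in [('stud_seat',.096),('oil_bottle',0.)]:
  for m in models.landmark_of('wrist',l):
    r,cc=m['centre'][0]*400,m['centre'][1]*640; print(l,m['confidence'],r,cc,px2w(c,r,cc,z=z))
for m in models.masks_of('wrist','oil_bottle'):
    p=W[m['pixels']];p=p[~np.isnan(p[:,0])]; print(m['confidence'],np.array(m['extent'])*[640,400,640,400])
    for lo,hi in [(.03,.06),(.06,.08),(.08,.093),(.093,.099),(.1,.11),(.11,.116),(.118,.125)]:
        T=p[(p[:,2]>lo)&(p[:,2]<hi)]
        if len(T)>5: print(lo,hi,len(T),np.round(T.mean(0),4),cv2.minEnclosingCircle(T[:,:2].astype(np.float32)*1000))
E
```

```text
time_s: 11.18
tool_pos: [0.4259, 0.2731, 0.2325]
tool_rot: [172.6, 89.9, -120.9]
force: [0.2, 0.0, -0.7]
grip_width: 0.0416
time_s: 11.43
tool_pos: [0.427, 0.2716, 0.2326]
tool_rot: [149.1, 89.9, -144.3]
force: [-0.1, -0.6, 0.0]
grip_width: 0.0415
pos [0.427  0.2716 0.2326] f [-0.1 -0.6  0. ] q [ 23.3   5.6 -61.3 102.    5.1  75.5  27.5] grip 0.0415 t 11.4333
shift [-2.5 10.8 82.9] turn [ 0.0046 -0.002  -0.0012] deg 0.0
shift [-2.5 10.8 82.9] turn [-3.1369e+00  1.9000e-03 -3.1000e-03] deg 180.0
stud_seat 0.56 185.88 418.688 [0.45163328 0.35444915 0.096     ]
oil_bottle 0.89 165.39999999999998 395.20000000000005 [0.44883056 0.35501092 0.        ]
oil_bottle 0.71 225.2 19.2 [ 0.33520377 -0.09647576  0.        ]
0.95 [  1.984 196.8    51.584 251.2  ]
0.03 0.06 911 [ 0.3372 -0.0613  0.0428] ((331.36676025390625, -67.12705993652344), 24.860454559326172)
0.06 0.08 32 [ 0.3504 -0.064   0.0609] ((349.1553039550781, -64.19061279296875), 7.871404647827148)
0.62 [362.624 135.    448.32  213.8  ]
0.03 0.06 379 [0.4222 0.3385 0.0451] ((449.2855529785156, 354.4922790527344), 39.41045379638672)
0.06 0.08 2103 [0.4397 0.349  0.0731] ((450.16534423828125, 354.1965637207031), 38.77826690673828)
0.08 0.093 987 [0.4422 0.3504 0.0835] ((450.5189514160156, 354.2451477050781), 28.387887954711914)
0.093 0.099 686 [0.4453 0.3516 0.0962] ((451.31134033203125, 354.7401123046875), 19.81731605529785)
0.1 0.11 54 [0.4425 0.3501 0.1079] ((450.11309814453125, 353.4449768066406), 14.266313552856445)
0.11 0.116 369 [0.4481 0.3529 0.1135] ((450.50006103515625, 354.14520263671875), 14.278458595275879)
0.118 0.125 254 [0.4506 0.3541 0.1202] ((451.04327392578125, 354.511474609375), 8.615452766418457)
```

View pics/w5.png

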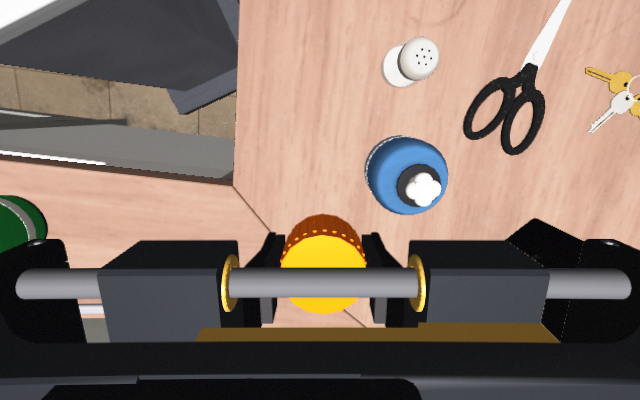

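The wrist view shows the orange cap held at (322,265), with the white stud on the blue bottle at (424,189). I'll measure the cap in hand relative to the stud.

Run:
```python
from h import *
W=np.load('w5.npy'); o=telemetry.get_obs(); tp=np.array(o['tool_pos'])
c=optics.read_camera('wrist'); im=c['image'].astype(int); W=cloud(c)
m=(im[...,2]>150)&(im[...,1]>120)&(im[...,0]<80); m[:200]=0; m[:,:275]=0;m[:,375:]=0
P=W[m]; P=P[~np.isnan(P[:,0])]; zt=np.median(P[:,2]); T=P[abs(P[:,2]-zt)<.002]
print(len(T),zt,tp)
A=np.array([BX[:2],BY[:2]]); uv=T[:,:2]@A.T; 
print('u,v pct',np.percentile(uv,[0.5,50,99.5],axis=0), 'tcp uv',A@tp[:2], 'stud uv',A@np.array([.4507,.3543]))
print(cv2.minEnclosingCircle(T[:,:2].astype(np.float32)*1000))
o2=(im[...,2]>100)&(im[...,0]<80)&(im[...,2]-im[...,0]>80); o2[:200]=0;o2[:,:275]=0;o2[:,375:]=0
Q=W[o2];Q=Q[~np.isnan(Q[:,0])]; print('z pct',np.percentile(Q[:,2],[1,5,50,99])); q=Q[:,:2]@A.T; print(np.percentile(q,[.5,50,99.5],axis=0))
go([.4507,.3543,.235],BY)
```

```text
2785 0.2424789285571053 [0.42804054 0.27096207 0.23344226]
u,v pct [[0.26280034 0.40090188]
 [0.27428048 0.41974096]
 [0.30259389 0.43849437]] tcp uv [0.28325106 0.42003244] stud uv [0.27054468 0.50545942]
((427.58642578125, 270.7269592285156), 20.98625373840332)
z pct [0.21392208 0.21945766 0.24210046 0.29931574]
[[0.24882973 0.40028503]
 [0.2700409  0.41973179]
 [0.3025114  0.43909494]]
pos [0.428  0.2712 0.2336] f [ 0.6  0.2 -0.2] q [ 23.4   5.6 -61.3 101.9   5.   75.5  27.5] grip 0.0414 t 11.6833
shift [-1.5 12.4 85.2] turn [ 0.0018 -0.0006 -0.    ] deg 0.0
shift [-1.5 12.4 85.2] turn [-3.1398e+00  1.0000e-04 -1.0000e-03] deg 180.0
```

```bash
python3 -m pendant '[[30,[0,4,29],[0,0,0]],[30,[0,8,58],[0,0,0]],[30,[0,12,85],[0,0,0]],[30,[0,12,85.5],[0,0,0]],[30,[20,12,85.5],[0,0,0]],[30,[50,12,85.5],[0,0,0]],[30,[75,12,85.5],[0,0,0]],[30,[82,12,85.5],[0,0,0]],[30,[82,12,85.5],[0,0,0]],[30,[82,12,85.5],[0,0,0]]]' 50;  python3 - <<'E'
from h import *
for i in range(2):
    c=optics.read_camera('wrist'); 
    go([.4511,.3546,.15],BY)
cv2.imwrite('pics/w6.png',c['image'])
c=optics.read_camera('side'); cv2.imwrite('pics/s6.png',cv2.resize(c['image'][130:230,200:320],None,fx=5,fy=5,interpolation=cv2.INTER_CUBIC))
E
```

```text
time_s: 12.52
tool_pos: [0.4509, 0.3555, 0.1527]
tool_rot: [-32.8, 90.0, 33.7]
force: [-0.4, 0.8, 0.1]
grip_width: 0.0411
pos [0.4512 0.356  0.1535] f [-0.2  0.6 -0.6] q [  7.8  22.5 -59.   98.9  20.4  70.2  10.2] grip 0.0415 t 12.5667
shift [ 3.5 -0.4 -1.4] turn [0.0036 0.0017 0.0011] deg 0.0
shift [ 3.5 -0.4 -1.4] turn [-3.138e+00 -1.800e-03  2.600e-03] deg 180.0
pos [0.4514 0.3563 0.1537] f [ 0.6  0.5 -0.2] q [  7.8  22.5 -59.1  98.9  20.5  70.2  10.2] grip 0.0413 t 12.6167
shift [ 3.7 -0.4 -1.7] turn [0.0037 0.0023 0.0016] deg 0.0
shift [ 3.7 -0.4 -1.7] turn [-3.1379e+00 -2.5000e-03  3.6000e-03] deg 180.0
```

View pics/w6.png

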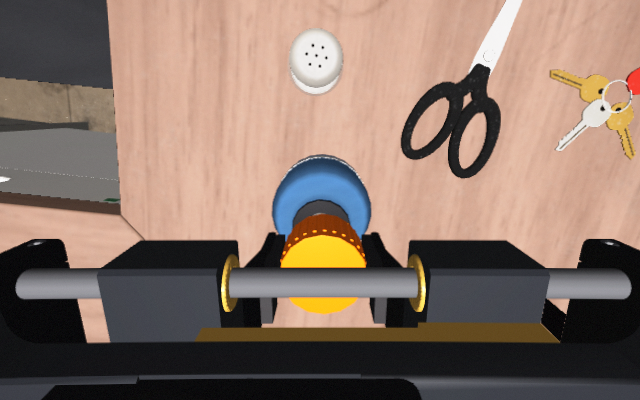

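View pics/s6.png

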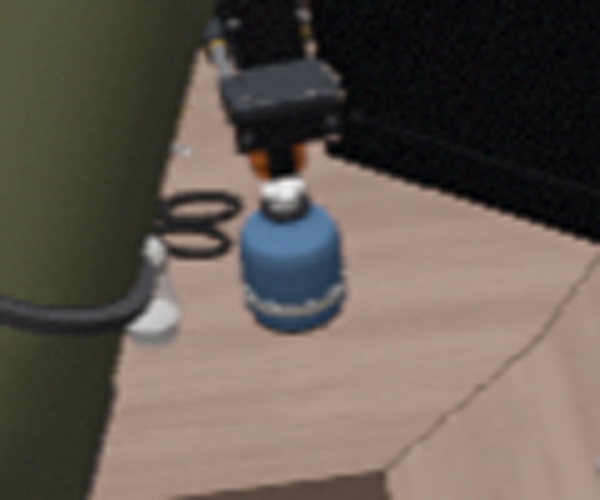

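Run:
```python
from h import *
A=np.array([BX[:2],BY[:2]])
for i in range(2):
    c=optics.read_camera('wrist'); im=c['image'].astype(int); W=cloud(c)
    b=(im[...,0]>90)&(im[...,0]-im[...,2]>50); P=W[b]; P=P[~np.isnan(P[:,0])]; P=P[(P[:,2]>.02)&(P[:,2]<.095)]
    print(len(P),'bottle',cv2.minEnclosingCircle(P[:,:2].astype(np.float32)*1000))
    for lo in (.03,.04,.05,.06,.07,.08):
        q=P[abs(P[:,2]-lo)<.005]@np.r_[A,[[0,0]]].T[:, :2] if 0 else (P[abs(P[:,2]-lo)<.005][:,:2]@A.T)
        if len(q)>20: print(lo,len(q),'v mid',(q[:,1].min()+q[:,1].max())/2, 'halfw',(q[:,1].max()-q[:,1].min())/2)
    m=(im[...,2]>150)&(im[...,1]>120)&(im[...,0]<80); m[:200]=0; m[:,:275]=0;m[:,375:]=0
    P=W[m]; P=P[~np.isnan(P[:,0])]; zt=np.median(P[:,2]); T=P[abs(P[:,2]-zt)<.002]
    e=cv2.minEnclosingCircle(T[:,:2].astype(np.float32)*1000); print('cap',e,zt,'uv',A@np.array(e[0]))
    tp=np.array(telemetry.get_obs()['tool_pos']); print('tcp uv',tp,A@tp[:2]*1000)
print(A@np.array([450.7,354.3]))
```

```text
3986 bottle ((450.3690185546875, 355.32537841796875), 37.81507110595703)
0.06 200 v mid 0.5059531111938613 halfw 0.0375024786491695
0.07 1121 v mid 0.505494553770652 halfw 0.036798077764120224
0.08 2276 v mid 0.5056479766530346 halfw 0.03281860473783266
cap ((450.7825012207031, 356.2806396484375), 20.900562286376953) 0.16274756300647739 uv [269.82501605 507.30661209]
tcp uv [0.45121459 0.35631695 0.15356713] [270.2061876  507.51335377]
4013 bottle ((449.6571960449219, 355.9285888671875), 37.57221603393555)
0.06 219 v mid 0.5067574280436588 halfw 0.03647668986472
0.07 1109 v mid 0.5058065447217464 halfw 0.03618029101255699
0.08 2288 v mid 0.5053323551489929 halfw 0.032520682228256964
cap ((450.76123046875, 356.052001953125), 20.864667892456055) 0.16260141554854776 uv [269.8973322  507.08866262]
tcp uv [0.45106    0.35624402 0.15331727] [270.09387763 507.38449168]
[270.54468 505.45942]
```

```bash
python3 -m pendant '[[30,[0,-0.5,-1.5],[0,0,0]],[30,[0,-0.5,-1.5],[0,0,0]],[30,[6,-0.5,-1.5],[0,0,0]],[30,[12,-0.5,-1.5],[0,0,0]],[30,[12,-0.5,-1.5],[0,0,0]],[30,[15,-0.5,-1.5],[0,0,0]],[30,[15,-0.5,-1.5],[0,0,0]]]' 55
python3 - <<'E'
from h import *
go([.4507,.3546,.119],BY)
E
```

```text
time_s: 13.35
tool_pos: [0.4509, 0.3543, 0.1368]
tool_rot: [-45.4, 89.9, 21.2]
force: [0.7, 0.2, 1.4]
grip_width: 0.0409
pos [0.4509 0.3543 0.1368] f [0.7 0.2 1.4] q [  7.4  23.4 -58.5 100.   21.3  68.6   9.7] grip 0.0409 t 13.35
shift [17.8  0.4  0.2] turn [0.0042 0.0008 0.0008] deg 0.0
shift [17.8  0.4  0.2] turn [-3.1374e+00 -1.3000e-03  1.3000e-03] deg 180.0
```

Aligned and just touching the bumps. Pushing down.

```bash
python3 -m pendant '[[30,[2,0.3,0.2],[0,0,0]],[30,[4,0.3,0.2],[0,0,0]],[30,[6,0.3,0.2],[0,0,0]],[30,[6,0.3,0.2],[0,0,0]]]' 60; python3 -m pendant '[[30,[2,0,0],[0,0,0]],[30,[4,0,0],[0,0,0]],[30,[4,0,0],[0,0,0]]]' 60;python3 -m pendant '[[30,[2,0,0],[0,0,0]],[30,[4,0,0],[0,0,0]],[30,[4,0,0],[0,0,0]]]' 60
```

```text
time_s: 13.68
tool_pos: [0.4515, 0.3549, 0.1324]
tool_rot: [-55.2, 89.8, 11.3]
force: [2.6, -1.3, 5.4]
grip_width: 0.0411
time_s: 13.93
tool_pos: [0.4507, 0.3543, 0.1264]
tool_rot: [-52.6, 89.9, 13.9]
force: [4.2, 0.2, -4.4]
grip_width: 0.0411
time_s: 14.18
tool_pos: [0.4503, 0.354, 0.1216]
tool_rot: [145.9, 90.0, -147.5]
force: [4.3, 1.7, -7.4]
grip_width: 0.0411
```

The force dropped and reversed, so it has clicked. Continuing onto the collar.

```bash
python3 -m pendant '[[30,[2,0,0],[0,0,0]],[30,[3,0,0],[0,0,0]],[30,[3,0,0],[0,0,0]]]' 60;python3 -m pendant '[[30,[2,0,0],[0,0,0]],[30,[3,0,0],[0,0,0]],[30,[3,0,0],[0,0,0]],[30,[3,0,0],[0,0,0]]]' 60;python3 -m pendant '[[30,[2,0,0],[0,0,0]],[30,[3,0,0],[0,0,0]],[30,[3,0,0],[0,0,0]],[30,[3,0,0],[0,0,0]]]' 60
```

```text
time_s: 14.43
tool_pos: [0.4501, 0.3545, 0.1199]
tool_rot: [-140.8, 90.0, -74.2]
force: [4.4, 0.7, -0.8]
grip_width: 0.0409
time_s: 14.77
tool_pos: [0.4502, 0.3547, 0.1192]
tool_rot: [-113.6, 89.9, -47.1]
force: [-0.9, -3.6, 14.1]
grip_width: 0.0412
time_s: 15.1
tool_pos: [0.4502, 0.3548, 0.119]
tool_rot: [-123.8, 89.8, -57.3]
force: [-5.9, -10.5, 32.7]
grip_width: 0.0412
```

Run:
```python
from h import *
go([.4507,.3543,.119],BY)
c=optics.read_camera('wrist'); im=c['image'].astype(int); W=cloud(c); cv2.imwrite('pics/w7.png',c['image'])
m=(im[...,2]>150)&(im[...,1]>120)&(im[...,0]<80); m[:200]=0; m[:,:275]=0;m[:,375:]=0
P=W[m]; P=P[~np.isnan(P[:,0])]; zt=np.median(P[:,2]); print('cap top',zt,cv2.minEnclosingCircle(P[abs(P[:,2]-zt)<.002][:,:2].astype(np.float32)*1000))
s=optics.read_camera('side'); a=cv2.resize(s['image'][140:220,215:295],None,fx=5,fy=5,interpolation=cv2.INTER_CUBIC)
t=optics.read_camera('top'); b=cv2.resize(t['image'],None,fx=.625,fy=1)[:, :400]
cv2.imwrite('pics/s7.png',np.hstack([a,b])); cv2.imwrite('pics/t7.png',t['image'])
for n in ('salt_shaker','egg_timer','tomato_tin'):
    W=cloud(t)
    for q in models.masks_of('top',n)[:1]:
        p=W[q['pixels']];p=p[~np.isnan(p[:,0])]; print(n,q['confidence'],np.round(np.median(p,axis=0),3))
print(telemetry.get_obs()['force'])
```

```text
pos [0.4502 0.3548 0.119 ] f [ -5.9 -10.5  32.7] q [  6.5  24.5 -57.7 101.   22.6  67.1   8.6] grip 0.0412 t 15.1
shift [-0.  -0.7 -0.2] turn [ 0.0042 -0.0021  0.0031] deg 0.0
shift [-0.  -0.7 -0.2] turn [-3.1374 -0.0048 -0.0032] deg 180.0
cap top 0.12818592558298722 ((449.5483093261719, 354.3027648925781), 21.07520294189453)
salt_shaker 0.68 [0.351 0.387 0.076]
egg_timer 0.58 [ 0.42  -0.346  0.05 ]
tomato_tin 0.86 [ 0.558 -0.331  0.055]
[ -6.15005022 -10.93817627  33.06124979]
```

View pics/s7.png

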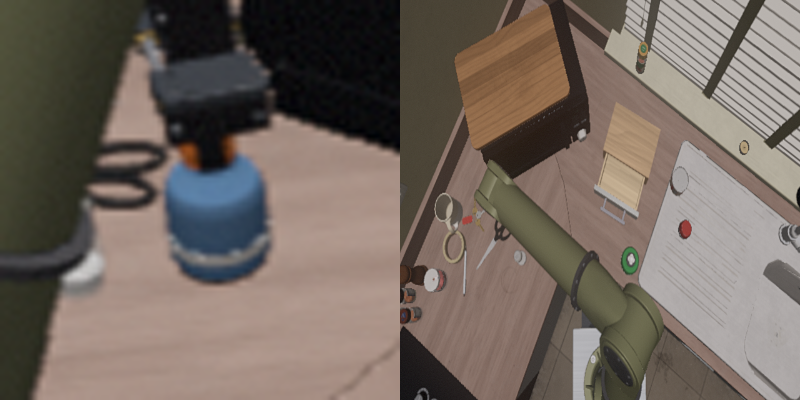

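View pics/t7.png

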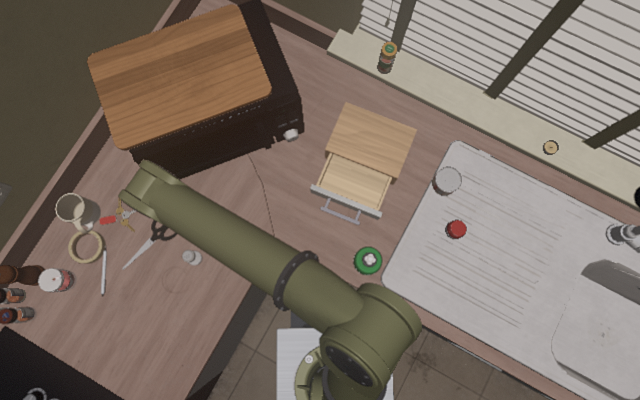

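View pics/w7.png

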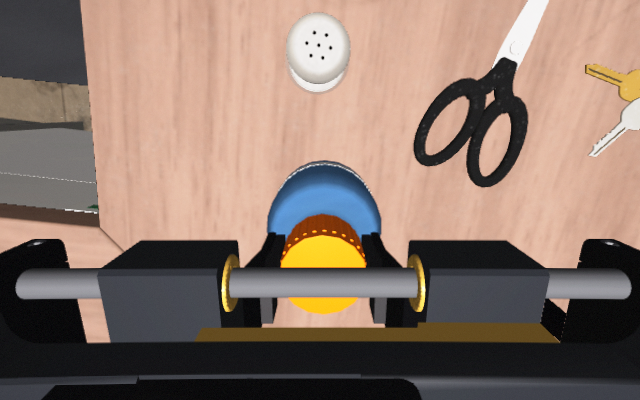

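```bash
python3 -m pendant '[[30,[0,0,0],[0,0,0]],[30,[0,0,0],[0,0,0]],[30,[0,0,0],[0,0,0]],[30,[0,0,0],[0,0,0]],[30,[0,0,0],[0,0,0]],[30,[0,0,0],[0,0,0]]]' 60
```

```text
time_s: 15.9
tool_pos: [0.4502, 0.3548, 0.119]
tool_rot: [-121.4, 89.8, -54.8]
force: [-6.9, -11.0, 33.5]
grip_width: 0.0409
```

Steady: about 33 N downwards, no drift and no slip. Handing in.

```bash
python3 -c "
from cell import env; print(env.sign_off())"
```

```text
the job is handed in; nothing more can be done
None
```

I pulled the drawer open by about 100 mm, took out the orange cap and pushed it straight down onto the blue bottle's stud. It clicked: the force reversed during the push. I then pressed on to the collar and handed in at about 16 s, with the gripper still on the cap.

**Last checks:**
- **Cap:** its top is at z = 128.2 mm, which puts the rim at 96.2 mm against the 96 mm seat. The TCP height (119.0 mm) agrees with that.
- **Press:** held steady at about 33 N downwards for 0.5 s before hand-in. There is also about 13 N sideways that I left alone. The grip is still closed on the cap at 41 mm.
- **Surroundings:** the drawer is still open. The salt shaker, egg timer and tin measured within about 2 mm of their first positions.

No check failed. The only disagreement was up to about 5 mm between the first estimates of the stud's position from the top camera. I settled it with wrist-camera measurements before lowering the cap.

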